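Wedge the rocking detector riser

ROBOT

A 6-joint arm with a two-finger parallel gripper is mounted at the origin on a cart in front of the work surface, level with it; the furniture and walls round the work are solid. World frame = base frame: x ahead of the robot, y to its left, z up, the work surface at z = 0. Lengths are in m, angles in rad, forces in N, time in s.
With the tool pointing down it reaches from about 0.2 to 0.875 m from the base axis. Payload 3.4 kg.
Tool frame: the origin (TCP) lies midway between the tips of the shut fingers; the grasp point (between the pads) lies 19 mm behind it; z points along the fingers, y is the direction in which the jaws open and shut (so a half turn about z gives the same grasp; the last joint's range is limited). The gripper opens to 94 mm and grips with 3 to 60 N. Pads are 16 mm wide; open, the fingers measure 119 mm over their backs; the gripper's body (75 mm by 177 mm) begins 78 mm behind the grasp point.
Start: joints at [1.012, 0.276, 1.505, -0, 1.361, -0.121], TCP at [0.244, 0.521, 0.205] pointing down, gripper open.
Joint ranges: [-2.89, 2.89], [-0.75, 2.08], [0.22, 2.7], [-1.18, 4.32], [0.11, 2.71], [-2.7, 2.7]. Speed limits (rad/s): [2.57, 2.57, 3.14, 3.14, 3.14, 3.14].

INTERFACE

Orientations are given as a unit quaternion [w, x, y, z].
In Python, from workcell import manip gives the robot as it stands.
- The arm moves only by the tool arm_command, never from a script. Its arguments are lists of equal length, an entry for each row: "xyz": the shift along the world's x, y, z in mm, a list of three; "rotation": the turn, a rotation vector about the world's x, y, z in degrees, a list of three; "gripper": the closure, from 0 (fully open) to 1 (shut). In form: {"xyz": [[dx, dy, dz], ...], "rotation": [[rx, ry, rz], ...], "gripper": [gripper, ...]}. A call has 1 to 8 rows; each row is the pose to reach, as a shift and turn from the pose measured when the call began; what a row does not reach only later rows make up. A row lasts 1/8 s, in which the tool goes at most 62.5 mm and 10.7 degrees, less where a joint would pass 70% of its speed; a pose out of reach is approached as far as the arm can. A call with a gripper value outside its range is refused whole. The fingers move at their own pace and stop on an object; "squeeze" is the grip in N (left out, the last holds). Time passes only in rows, so rows that repeat a pose let the fingers close. It gives the time, the measured TCP pose, the force and the opening at its end, in the units of the state.
- manip.get_state(): the state, without advancing time (a new reading comes with each control period).
- manip.read_camera(name): name is "scene" or "top" or "wrist"; returns a dict with "frame" (400x640x3 uint8, red, green, blue), "range_z" (400x640 float32, m along the optical axis (not along the pixel's ray), 0 where there is no reading), "fx", "fy", "cx", "cy" (pixels), "R" (3x3) and "t" (3): a world point X has camera coordinates R X + t. Camera axes: x right, y down, z forward; pixel columns grow to the right and rows downward; lengths in m; the calibration is good to about 2 mm. A picture is of the moment at which its call begins.
- manip.sign_off(): hands the job in, once; it reports no verdict.
Trained networks look in a picture, given as the dict that the camera call returned (one of the last four; its "shot" number tells which), for a name from the list of things; names that differ only in an ending like _2 or _b are one class to them, and where a whole thing is asked for, a point or a joint stands for the part that bears it (a point fixed in the world has none). Each returns a list of dicts, best first, with "score" (0 to 1); they miss things now and then, are a little off and sometimes report something else, mostly with a low value. They report only what shows in the picture. A call takes as long as a camera call. They do not tell look-alikes from the thing itself.
- manip.find_in(name, picture): "bbox" ([left, top, right, bottom] in pixels, round what is visible of it).
- manip.regions_of(name, picture): "pixels" (400x640 bool, what is visible of it) and "bbox" ([left, top, right, bottom] in pixels, round what is visible of it).
- manip.place_of(name, picture): "location" ([row, column] in pixels: a listed point, or the origin of a listed thing).
The state is a dict: "clock": time; "qpos": joint angles; "qd": joint speeds; "tau": joint torques, N m; "tool_pos": TCP position; "eef_rot": TCP orientation; "ft_force": force on the tool from outside, world axes, zero at the start; "moment": the same for the moment, N m; "width": opening from 0.0 (shut) to 1.0 (fully open).
Only numpy, scipy, OpenCV 4.12 (cv2) and the standard library are available. Lean on these libraries where they do the work, as an engineer would, in place of code of your own. Each camera call takes 0.05 s, during which the arm holds its last target. There are 200 camera calls.

TASK

The metal riser plate that carries the black detector block rocks, because the rubber foot at its near left corner is too short to reach the bench. With the fingertips, slide the white wedge along the bench, thin end first, under that short foot until it just fills the gap, and test by pressing down on the top of that corner, pushing the wedge farther in if the plate still rocks. Do not pinch or lift anything, jack the plate off level, shove it along or disturb the things around; finish while still pressing down firmly on that corner, with the plate standing level and steady on the wedge.

Things in the scene. Friction and masses are not known exactly. Their poses are not given: they have to be found in the camera images.
- riser: Riser: loose aluminium breadboard plate 200 x 220 x 10 mm (x, y), top 40 mm above the bench, about 1.6 kg with the black detector block (131 mm tall) fixed on it at +x, -y. Origin on the bench under its centre, z up; -x edge faces the robot, +y its left. Rubber feet, 22 mm across, at x = +-80, y = +-95 mm. Three stand on the bench, so untouched it is level; that at -80, +95 (near left) is short.
- corner_top (a point): Point on the riser's top, 40 mm above the bench, above the middle of the short foot, 15 mm in from the +y edge, 20 mm from the -x edge. Moves with the riser. The rigid short foot hangs 5 to 11 mm above the bench (unknown). 2 to 3 N pressed here tips the plate about its diagonal until that foot meets the bench or what lies under it.
- wedge: Loose white plastic wedge, black cross lines on its slope, 90 mm long (x), 60 mm wide (y), 0.11 kg, 3 mm thick at its thin end (+x) rising evenly to 17 mm at its butt (-x). Origin: centre of its underside; z up. Starts flat on the bench left of the riser, thin end roughly towards the short foot. Slides with about 1 N; jams under the foot, where the force rises by several N, and stays by friction.
- wedge_butt (a point): Centre of the wedge's upright butt face (60 mm wide, 17 mm high), 8.5 mm above the bench; the wedge is pushed here, along its +x. Once it has jammed, pushing here with more than about 6 N makes the whole riser skid along the bench.
- pin_box: Bystander: small red box with a light lid, 37 x 56 x 23 mm, loose; origin at its underside. To be left alone.
- swab_tube: Bystander: clear upright tube of swabs, 39 mm across, 106 mm tall, loose; origin at its underside. To be left alone.
- dropper_bottle: Bystander: upright dropper bottle, 32 mm across, 94 mm tall, loose; origin at its underside. To be left alone.
- post: Bystander: short upright metal post, 13 mm across, 51 mm tall, loose; origin at its underside. To be left alone.
Not all that is in view belongs to the job. There is more than one size of the wedge; the job needs the middle-sized.

How it is judged:
By the outcome, as a careful person would: the job done as asked, in the order asked, and still so for the second after the job is handed in, while the arm keeps its last pose, push and grip.
It also fails if it takes over 54 s, if anything falls off the work surface, if the arm or the gripper's body presses on something with over 40 N, if the wrist force passes 120 N, or if a joint passes its speed limit or range.

## Working session

There is one attempt and no reset: what is moved stays moved. The work goes in short steps, Python scripts to look and compute and a tool call to move; the robot and the scene stay as the last step left them, time stands still between calls to the robot, and variables do not carry over. Pictures are saved under pics/ and viewed, on a budget of 10 in all, crops included, one or two more only if the job needs it, and the job is handed in when it is done.

Besides the shell and the picture viewer there is one more tool, called by a JSON object that holds its "name" and its "arguments". arm_command: Moves the arm, as the interface text tells. Its arguments: {"type":"object","properties":{"xyz":{"type":"array","items":{"type":"array","items":{"type":"number"}}},"rotation":{"type":"array","items":{"type":"array","items":{"type":"number"}}},"gripper":{"type":"array","items":{"type":"number"}},"squeeze":{"type":"number"}},"required":["xyz","rotation","gripper"]}

```bash
mkdir -p pics; cat > h.py <<'E'
import numpy as np, cv2
from workcell import manip
def ray(p,r,c):
    d=np.array([(c-p['cx'])/p['fx'],(r-p['cy'])/p['fy'],1.0]);R=np.array(p['R']);t=np.array(p['t'])
    return -R.T@t, R.T@d
def at_z(p,r,c,z=0):
    o,d=ray(p,r,c);return o+d*(z-o[2])/d[2]
def cloud(p):
    rr,cc=np.mgrid[0:400,0:640];z=p['range_z']
    X=np.stack([(cc-p['cx'])/p['fx']*z,(rr-p['cy'])/p['fy']*z,z],-1)
    return (X-np.array(p['t']))@np.array(p['R'])
def proj(p,X):
    c=np.array(p['R'])@np.array(X)+np.array(p['t']);return c[1]/c[2]*p['fy']+p['cy'],c[0]/c[2]*p['fx']+p['cx']
def save(p,n,box=None,s=1):
    f=p['frame'][:,:,::-1]
    if box: f=f[box[1]:box[3],box[0]:box[2]]
    cv2.imwrite('pics/'+n,cv2.resize(f,None,fx=s,fy=s,interpolation=cv2.INTER_CUBIC))
E
python3 - <<'E'
from h import *
np.set_printoptions(precision=4,suppress=True)
s=manip.get_state();print(s)
for n in ('top','scene'):
    p=manip.read_camera(n);save(p,n+'1.png',s=1.25);C=cloud(p)
    print(n,'cam',-np.array(p['R']).T@np.array(p['t']),p['fx'])
    for k in ('riser','wedge','pin_box','swab_tube','dropper_bottle','post'):
        for d in manip.regions_of(k,p)[:4]:
            m=d['pixels']&(p['range_z']>0);q=C[m]
            print(k,round(d['score'],2),d['bbox'],m.sum(),np.percentile(q,[2,50,98],axis=0).round(3).tolist() if m.sum() else '')
    for k in ('corner_top','wedge_butt','wedge','riser'):
        for d in manip.place_of(k,p)[:4]:
            z={'corner_top':.04,'wedge_butt':.0085}.get(k,0)
            print(k,round(d['score'],2),d['location'],at_z(p,*d['location'],z))
E
```

```text
{'clock': 0.0, 'qpos': array([ 1.012 ,  0.2766,  1.5061, -0.    ,  1.3607, -0.121 ]), 'qd': array([ 0.0001,  0.0002,  0.0029, -0.0014, -0.0005, -0.0003]), 'tau': array([ -0.0002, -40.4576, -23.7231,   0.07  ,   0.0341,  -0.0001]), 'tool_pos': array([0.2435, 0.5203, 0.2046]), 'eef_rot': array([-0.0003,  0.2172,  0.9761, -0.0008]), 'ft_force': array([ 0.1891,  0.6027, -0.6129]), 'moment': array([0.0319, 0.0041, 0.041 ]), 'width': 1.0058551375089033}
top cam [0.4807 0.2286 1.1285] 468.13829567244585
riser 0.88 [383.7, 170.5, 485.7, 254.1] 8223 [[0.485, -0.14, 0.035], [0.583, -0.041, 0.04], [0.677, 0.068, 0.133]]
wedge 0.76 [300.9, 277.9, 326.7, 306.8] 483 [[0.369, 0.218, -0.001], [0.4, 0.244, 0.006], [0.43, 0.269, 0.013]]
wedge 0.72 [201.0, 240.9, 217.4, 256.8] 217 [[0.487, 0.468, 0.001], [0.502, 0.478, 0.048], [0.517, 0.496, 0.093]]
wedge 0.64 [190.4, 268.4, 244.7, 331.6] 1860 [[0.325, 0.401, 0.002], [0.384, 0.46, 0.013], [0.444, 0.52, 0.024]]
wedge 0.6 [326.1, 239.0, 367.8, 264.6] 940 [[0.464, 0.119, 0.001], [0.493, 0.162, 0.009], [0.521, 0.205, 0.018]]
pin_box 0.54 [338.8, 174.5, 367
[... 1547 characters left out ...]
45, 0.013], [0.579, -0.065, 0.04], [0.672, 0.065, 0.132]]
dropper_bottle 0.65 [221.4, 178.9, 233.8, 207.7] 314 [[0.486, 0.468, 0.002], [0.497, 0.477, 0.041], [0.554, 0.555, 0.092]]
post 0.46 [401.6, 180.0, 411.4, 198.2] 54 [[0.789, 0.09, 0.004], [0.793, 0.094, 0.027], [0.799, 0.1, 0.05]]
corner_top 0.89 [251.4, 371.3] [0.503  0.0602 0.04  ]
wedge_butt 0.88 [224.2, 226.3] [0.4299 0.4277 0.0085]
wedge_butt 0.8 [252.7, 290.2] [0.431  0.2311 0.0085]
wedge_butt 0.78 [239.1, 315.4] [0.5009 0.206  0.0085]
wedge 0.84 [250.2, 332.3] [0.4969 0.1561 0.    ]
wedge 0.7 [262.4, 277.0] [0.3965 0.244  0.    ]
wedge 0.41 [215.4, 367.1] [0.6585 0.1435 0.    ]
riser 0.7 [256.8, 423.9] [ 0.5898 -0.0374  0.    ]
```

View pics/top1.png

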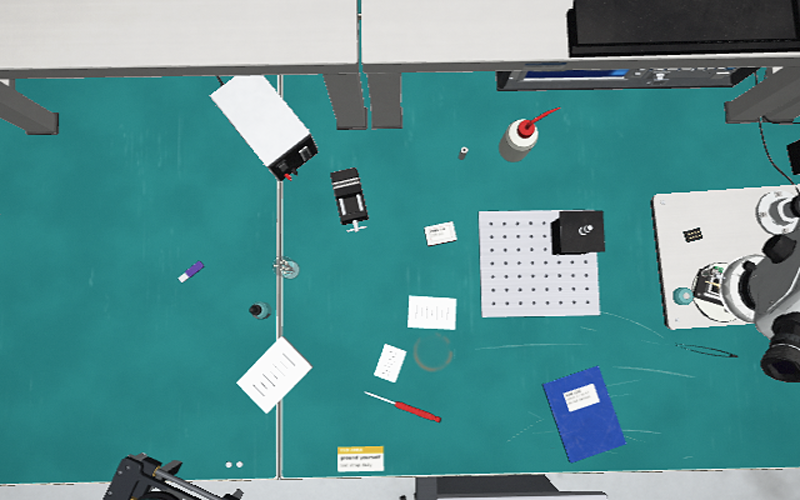

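```bash
python3 - <<'E'
from h import *
np.set_printoptions(precision=4,suppress=True)
p=manip.read_camera('top');save(p,'crop1.png',(280,160,480,310),4)
q=manip.read_camera('scene')
C=cloud(p)
# plate top fit
m=(abs(C[...,2]-.04)<.004)&(C[...,0]>.44)&(C[...,0]<.72)&(C[...,1]<.1)&(C[...,1]>-.2)
pts=C[m];print(len(pts),pts[:,2].mean())
rc=cv2.minAreaRect((pts[:,:2]*1000).astype(np.float32));print('riser',rc)
A=np.c_[pts[:,:2],np.ones(len(pts))];print('plane',np.linalg.lstsq(A,pts[:,2],rcond=None)[0])
for d in manip.regions_of('wedge',p)[:5]:
    m=d['pixels']&(p['range_z']>0)&(C[...,2]>.001)&(C[...,2]<.03)
    m=cv2.erode(m.astype(np.uint8),np.ones((2,2)))>0
    w=C[m]
    if len(w)<50: continue
    a=np.linalg.lstsq(np.c_[w[:,:2],np.ones(len(w))],w[:,2],rcond=None)[0]
    print('wedge',d['bbox'],cv2.minAreaRect((w[:,:2]*1000).astype(np.float32)),'grad',a,'thin dir deg',np.degrees(np.arctan2(-a[1],-a[0])))
E
```

```text
6319 0.03942688897273009
riser ((581.8616943359375, -38.376548767089844), (220.45082092285156, 200.0039520263672), 89.79950714111328)
plane [-0.0004 -0.      0.0396]
wedge [188.6, 270.2, 245.8, 330.5] ((381.1186218261719, 459.29571533203125), (79.97412109375, 122.5694580078125), 43.249717712402344) grad [ 0.1107 -0.1012  0.0172] thin dir deg 137.566977633114
wedge [301.1, 275.8, 324.2, 307.8] ((398.8044128417969, 241.78900146484375), (38.92583465576172, 58.65898132324219), 70.35735321044922) grad [ 0.1267 -0.0617 -0.0291] thin dir deg 154.0495434927399
wedge [326.5, 236.7, 367.2, 264.5] ((491.67840576171875, 161.02569580078125), (86.87294006347656, 56.771766662597656), 85.71050262451172) grad [ 0.0092  0.1476 -0.0191] thin dir deg -93.54932237277032
```

The look-alikes are three white wedges, in camera pixels of the top view:
- Small, at (312, 290), about 59x39 mm.
- Big, at (217, 300), about 122x80 mm.
- Middle, at (345, 250), about 87x57 mm, left of the riser. I choose this one because it matches 90x60 mm and its thin end faces the foot.

The crop should confirm it.

View pics/crop1.png

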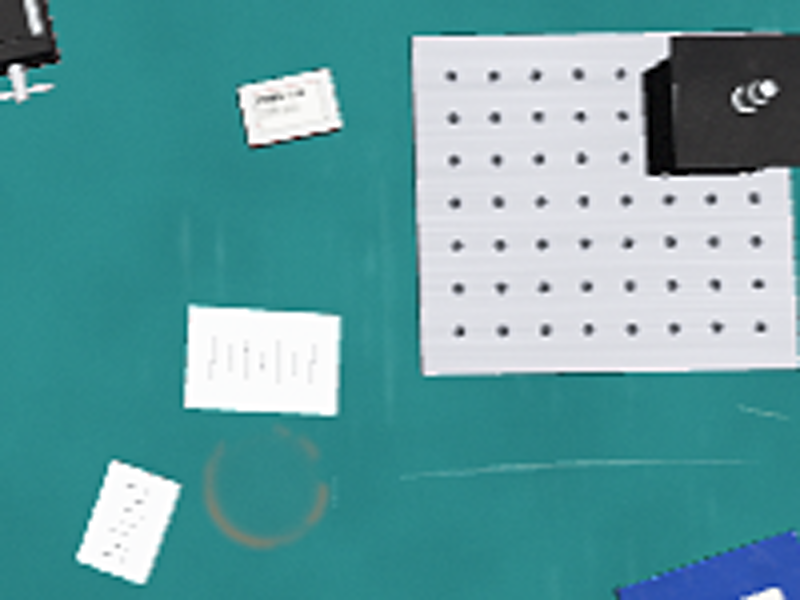

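{"name": "arm_command", "arguments": {"xyz": [[32,-34,-7],[64,-68,-14],[96,-101,-20],[128,-135,-27],[160,-169,-34],[192,-203,-40],[224,-236,-47],[254,-266,-54]], "rotation": [[0,0,-9],[0,0,-18],[0,0,-27],[0,0,-36],[0,0,-45],[0,0,-54],[0,0,-62],[0,0,-69.2]], "gripper": [0.73,0.73,0.73,0.73,0.73,0.73,0.73,0.73]}}

```text
clock: 2.25
tool_pos: [0.4989, 0.2535, 0.1514]
eef_rot: [0.0, 0.735, 0.678, 0.0]
ft_force: [-0.5, 0.3, 0.4]
width: 0.274
```

The crop shows the middle wedge at (262, 360), lines across its slope, right side towards the riser's near-left corner at (424, 375). The small one is at (128, 522).

```bash
python3 - <<'E'
from h import *
np.set_printoptions(precision=4,suppress=True)
p=manip.read_camera('wrist');save(p,'w1.png');C=cloud(p)
print('cam',-np.array(p['R']).T@np.array(p['t']))
for d in manip.regions_of('wedge',p)[:3]:
    m=d['pixels']&(p['range_z']>0)&(C[...,2]>-.003)&(C[...,2]<.03)
    m=cv2.erode(m.astype(np.uint8),np.ones((3,3)))>0
    w=C[m]
    if len(w)<50: continue
    a=np.linalg.lstsq(np.c_[w[:,:2],np.ones(len(w))],w[:,2],rcond=None)[0]
    print('wedge',d['score'],d['bbox'],cv2.minAreaRect((w[:,:2]*1000).astype(np.float32)),'grad',a)
for k,z in (('corner_top',.04),('wedge_butt',.0085),('wedge',0),('riser',0)):
    for d in manip.place_of(k,p)[:2]: print(k,round(d['score'],2),d['location'],at_z(p,*d['location'],z))
# riser edge line in the depth
m=(abs(C[...,2]-.04)<.005)&(C[...,1]<.1)&(C[...,0]>.45)
pts=C[m];print(len(pts), pts.min(0),pts.max(0))
for lo in np.arange(.49,.68,.03):
    q=pts[(abs(pts[:,0]-lo)<.004)]; print('edge y at x',lo.round(3),np.sort(q[:,1])[-5:].mean().round(4) if len(q)>5 else '')
for lo in np.arange(-.05,.07,.03):
    q=pts[(abs(pts[:,1]-lo)<.004)]; print('edge x at y',lo.round(3),np.sort(q[:,0])[:5].mean().round(4) if len(q)>5 else '')
print(manip.get_state()['ft_force'])
E
```

```text
cam [0.5041 0.3194 0.3309]
wedge 0.63 [131.7, 0.0, 266.3, 74.4] ((389.91375732421875, 454.08746337890625), (80.04436492919922, 106.47039031982422), 44.440948486328125) grad [ 0.0789 -0.0758  0.0188]
wedge 0.57 [212.7, 181.8, 271.7, 225.6] ((401.7216796875, 243.3522491455078), (40.94959259033203, 61.66301345825195), 69.24532318115234) grad [ 0.1426 -0.057  -0.036 ]
wedge_butt 0.84 [229.8, 328.9] [0.5046 0.2011 0.0085]
wedge_butt 0.69 [41.5, 234.1] [0.4205 0.4177 0.0085]
wedge 0.97 [0.5, 191.4] [0.3796 0.4625 0.    ]
wedge 0.87 [257.9, 324.3] [0.496  0.1604 0.    ]
149 [0.6667 0.0546 0.0352] [0.6834 0.0711 0.042 ]
edge y at x 0.49 
edge y at x 0.52 
edge y at x 0.55 
edge y at x 0.58 
edge y at x 0.61 
edge y at x 0.64 
edge y at x 0.67 0.0708
edge x at y -0.05 
edge x at y -0.02 
edge x at y 0.01 
edge x at y 0.04 
edge x at y 0.07 0.667
[-1.09   -0.6119 -0.0698]
```

View pics/w1.png

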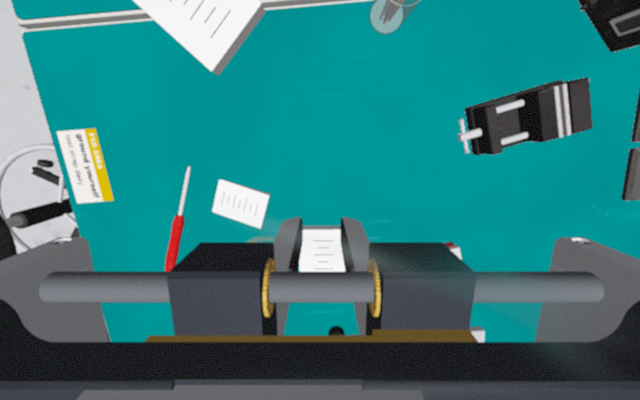

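The wrist view shows the wedge's butt between the open fingers at about (320, 232), and clear bench for the fingers to come down behind it.

{"name": "arm_command", "arguments": {"xyz": [[0,-5,-40],[0,-10,-80],[-1,-13,-115],[-2,-13,-138],[-2,-13,-145],[-2,-13,-145]], "rotation": [[0,0,0],[0,0,0],[0,0,0],[0,0,0],[0,0,0],[0,0,0]], "gripper": [0.73,0.73,0.73,0.73,0.73,0.73]}}

```text
clock: 3.3
tool_pos: [0.4949, 0.2433, 0.007]
eef_rot: [-0.0, 0.732, 0.681, 0.0]
ft_force: [0.1, -0.1, 0.6]
width: 0.267
```

```bash
python3 - <<'E'
from h import *
np.set_printoptions(precision=3,suppress=True)
p=manip.read_camera('scene')
F=np.array([manip.get_state()['ft_force'] for _ in range(5)]);print(F)
save(p,'s2.png',(240,190,400,310),5)
E
```

```text
[[ 0.29  -0.66  -0.087]
 [ 0.29  -0.66  -0.087]
 [ 0.29  -0.66  -0.087]
 [ 0.29  -0.66  -0.087]
 [ 0.29  -0.66  -0.087]]
```

View pics/s2.png

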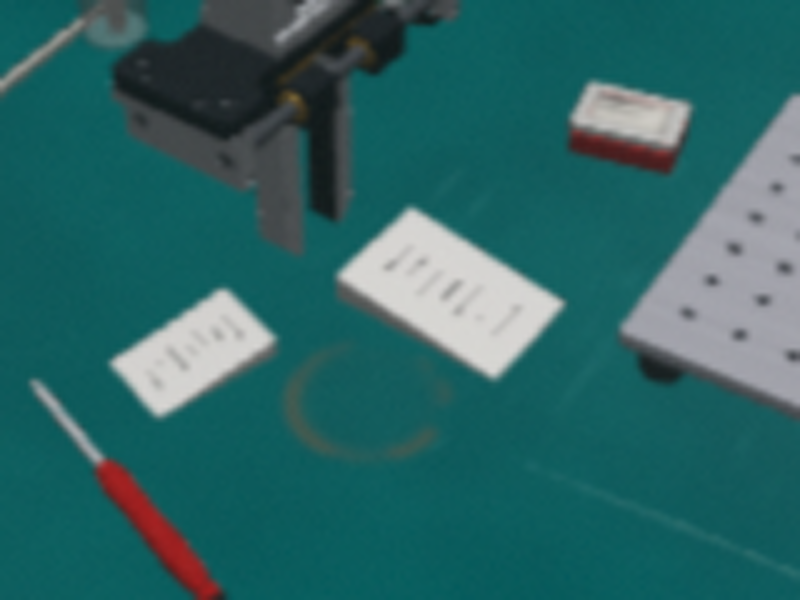

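{"name": "arm_command", "arguments": {"xyz": [[-1,-12,-1],[-3,-21,-1],[-4,-25,-1],[-5,-28,-1],[-6,-31,-1],[-7,-33,-1],[-8,-35,-1],[-8,-36,-1]], "rotation": [[0,0,0],[0,0,0],[0,0,0],[0,0,2.5],[0,0,5],[0,0,7.5],[0,0,9.5],[0,0,9.5]], "gripper": [0.73,0.73,0.73,0.73,0.73,0.73,0.73,0.73]}}

```text
clock: 4.35
tool_pos: [0.4874, 0.2072, 0.0068]
eef_rot: [-0.0, 0.674, 0.739, 0.001]
ft_force: [-0.3, 1.0, 1.1]
width: 0.272
```

```bash
cat > wl.py <<'E'
from h import *
np.set_printoptions(precision=4,suppress=True)
def white(n,z=None,roi=(.42,.58,.02,.26)):
    """wedge top corners: bright low-saturation pixels within roi, using depth"""
    p=manip.read_camera(n);C=cloud(p);f=p['frame'].astype(int)
    m=(f.min(2)>150)&(C[...,0]>roi[0])&(C[...,0]<roi[1])&(C[...,1]>roi[2])&(C[...,1]<roi[3])&(C[...,2]<.028)&(C[...,2]>-.004)&(p['range_z']>0)
    m=cv2.morphologyEx(m.astype(np.uint8),cv2.MORPH_CLOSE,np.ones((5,5)))
    k,l,st,_=cv2.connectedComponentsWithStats(m)
    i=1+st[1:,4].argmax();w=C[(l==i)]
    r=cv2.minAreaRect((w[:,:2]*1000).astype(np.float32))
    a=np.linalg.lstsq(np.c_[w[:,:2],np.ones(len(w))],w[:,2],rcond=None)[0]
    return p,r,np.round(a,3)
if __name__=='__main__':
    s=manip.get_state();print(s['clock'],s['tool_pos'],s['ft_force'])
    for n in ('top','scene'): print(n,white(n)[1:])
E
python3 wl.py
```

```text
4.35 [0.4874 0.2072 0.0068] [-0.2871  0.9653  1.1252]Traceback (most recent call last):
  File "wl.py", line 15, in <module>
    for n in ('top','scene'): print(n,white(n)[1:])
                                      ~~~~~^^^
  File "wl.py", line 9, in white
    i=1+st[1:,4].argmax();w=C[(l==i)]
        ~~~~~~~~~~~~~~~^^
ValueError: attempt to get argmax of an empty sequence
```

```bash
sed -i "s/('top','scene'): print/('scene',): print/" wl.py; python3 wl.py; python3 - <<'E'
from h import *
p=manip.read_camera('scene');save(p,'s3.png',(260,190,400,295),5)
for k,z in (('corner_top',.04),('wedge_butt',.0085),('wedge',0)):
    for d in manip.place_of(k,p)[:3]: print(k,round(d['score'],2),d['location'],at_z(p,*d['location'],z).round(4))
E
```

```text
4.4 [0.4874 0.2071 0.0067] [-0.5797  0.3493  0.8606]
scene (((218.0062255859375, 25.167831420898438), (699.2964477539062, 100.63822174072266), 24.58353042602539), array([-0.87 , -0.08 ,  0.454]))
corner_top 0.85 [250.6, 371.3] [0.5053 0.0613 0.04  ]
wedge_butt 0.93 [224.9, 226.7] [0.4284 0.425  0.0085]
wedge_butt 0.71 [254.2, 287.1] [0.4233 0.2344 0.0085]
wedge_butt 0.58 [241.3, 318.7] [0.4985 0.1951 0.0085]
wedge 0.94 [260.5, 279.4] [0.4042 0.2429 0.    ]
wedge 0.74 [251.6, 332.5] [0.4931 0.1533 0.    ]
wedge 0.57 [233.7, 201.2] [0.3769 0.4635 0.    ]
```

View pics/s3.png

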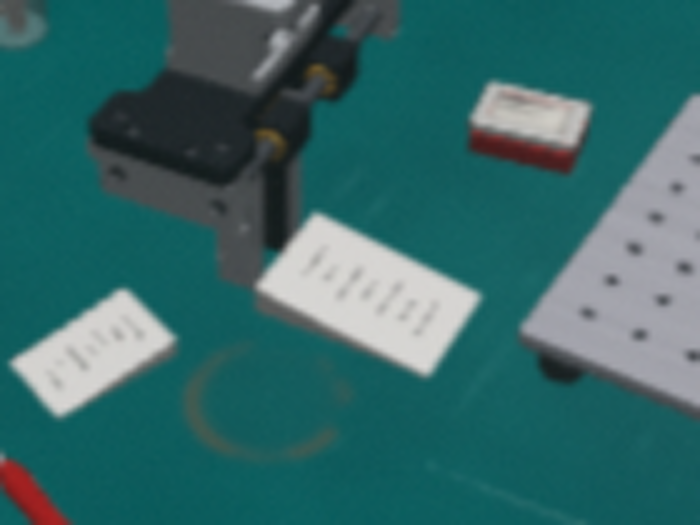

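The wedge's top corners are at crop (258, 285), (316, 212), (481, 296) and (430, 376). The fingers sit flush at its butt, and the short foot hangs at (562, 362).

```bash
python3 - <<'E'
from h import *
p=manip.read_camera('scene')
c=lambda x,y,z: at_z(p,y/5+190-.4,x/5+260-.4,z)[:2]*1000
P=[c(258,285,.017),c(316,212,.017),c(481,296,.003),c(430,376,.003)]
print(np.round(P,1)); b=(P[0]+P[1])/2;t=(P[2]+P[3])/2
print('butt',b,'tip',t,'len',np.linalg.norm(b-t),'heading',np.degrees(np.arctan2(*(t-b)[::-1])), 'butt edge',np.degrees(np.arctan2(*(P[1]-P[0])[::-1])),'tip edge',np.degrees(np.arctan2(*(P[2]-P[3])[::-1])))
print('plate corner',c(522,332,.04))
q=manip.read_camera('wrist');
E
```

```text
[[466.2 195.6]
 [524.2 199.2]
 [527.5 109.4]
 [469.3 105.2]]
butt [495.19131918 197.42733391] tip [498.4060215  107.28536155] len 90.19927656593595 heading -87.95754580727493 butt edge 3.5545406141515232 tip edge 4.117486259809642
plate corner [481.70359602  67.67729555]
```

{"name": "arm_command", "arguments": {"xyz": [[1,-4,-1],[2,-9,-1],[2,-15,-1],[3,-21,-1],[3,-27,-1],[4,-33,-1],[4,-39,-1],[5,-43,-1]], "rotation": [[0,0,0],[0,0,0],[0,0,0],[0,0,0],[0,0,0],[0,0,0],[0,0,0],[0,0,0]], "gripper": [0.73,0.73,0.73,0.73,0.73,0.73,0.73,0.73]}}

```text
clock: 5.75
tool_pos: [0.4925, 0.1638, 0.0055]
eef_rot: [-0.0, 0.673, 0.739, 0.001]
ft_force: [0.1, 0.5, -1.0]
width: 0.269
```

```bash
python3 - <<'E'
from h import *
p=manip.read_camera('scene');save(p,'s4.png',(280,200,400,290),6)
s=manip.get_state();print(s['clock'],s['tool_pos'],s['ft_force'],s['tau'])
E
```

```text
5.8 [0.49275138 0.16346506 0.0055217 ] [-0.12002469 -0.00166026  0.53262605] [ 5.42533323e-01 -3.96664059e+01 -1.64025629e+01  1.64731862e-01
  6.81974848e-05 -1.73693936e-02]
```

View pics/s4.png

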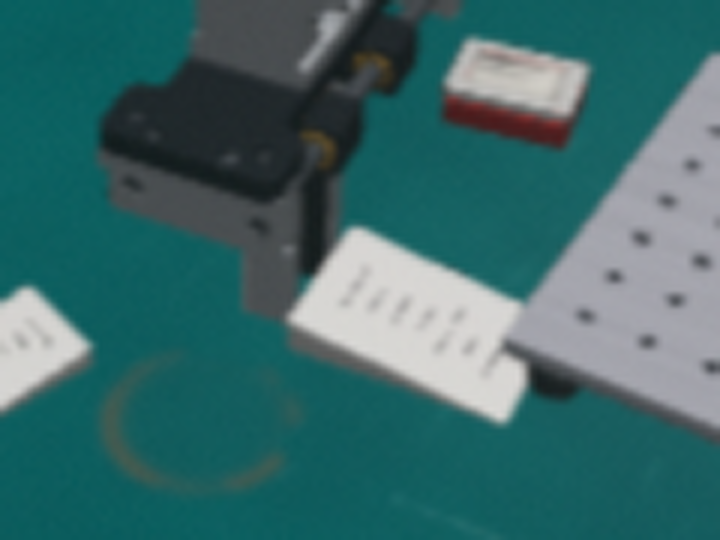

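The thin end, with its near corner at (505, 422), is now at the foot, at about (555, 375), and lined up with it. I'll go on in small steps and watch the force.

{"name": "arm_command", "arguments": {"xyz": [[0,-1,-1],[0,-2.5,-1],[0,-4,-1],[0,-5.5,-1],[0,-7,-1],[0,-7,-1]], "rotation": [[0,0,0],[0,0,0],[0,0,0],[0,0,0],[0,0,0],[0,0,0]], "gripper": [0.73,0.73,0.73,0.73,0.73,0.73]}}

```text
clock: 6.55
tool_pos: [0.4928, 0.1563, 0.0045]
eef_rot: [0.0, 0.673, 0.739, 0.001]
ft_force: [-0.1, 1.2, 0.7]
width: 0.269
```

{"name": "arm_command", "arguments": {"xyz": [[0,-1,0],[0,-2,0],[0,-3,0],[0,-4,0],[0,-5,0],[0,-5,0]], "rotation": [[0,0,0],[0,0,0],[0,0,0],[0,0,0],[0,0,0],[0,0,0]], "gripper": [0.73,0.73,0.73,0.73,0.73,0.73]}}

```text
clock: 7.3
tool_pos: [0.4928, 0.1512, 0.0045]
eef_rot: [0.0, 0.673, 0.739, 0.001]
ft_force: [1.2, 1.5, 0.4]
width: 0.275
```

{"name": "arm_command", "arguments": {"xyz": [[0,-1,0],[0,-2,0],[0,-3,0],[0,-4,0],[0,-4,0]], "rotation": [[0,0,0],[0,0,0],[0,0,0],[0,0,0],[0,0,0]], "gripper": [0.73,0.73,0.73,0.73,0.73]}}

```text
clock: 7.92
tool_pos: [0.4927, 0.147, 0.0045]
eef_rot: [0.0, 0.673, 0.739, 0.0]
ft_force: [0.8, 1.9, 1.2]
width: 0.273
```

```bash
cat > f.py <<'E'
from h import *
np.set_printoptions(precision=3,suppress=True)
F=[]
for i in range(4):
    manip.read_camera('scene');s=manip.get_state();F.append(s['ft_force'])
print(s['clock'],s['tool_pos'],np.mean(F,0),s['tau'][:3])
E
python3 f.py
```

```text
8.125 [0.493 0.147 0.004] [0.276 0.732 0.956] [ -0.187 -39.066 -16.033]
```

{"name": "arm_command", "arguments": {"xyz": [[0,-1,0],[0,-2,0],[0,-3,0],[0,-4,0],[0,-4,0]], "rotation": [[0,0,0],[0,0,0],[0,0,0],[0,0,0],[0,0,0]], "gripper": [0.73,0.73,0.73,0.73,0.73]}}

```text
clock: 8.75
tool_pos: [0.4927, 0.1428, 0.0044]
eef_rot: [0.0, 0.673, 0.739, 0.0]
ft_force: [0.1, 0.7, 0.1]
width: 0.268
```

```bash
python3 f.py
```

```text
8.95 [0.493 0.143 0.004] [0.102 0.124 0.167] [ -0.088 -39.056 -16.127]
```

{"name": "arm_command", "arguments": {"xyz": [[0,-1,0],[0,-2,0],[0,-3,0],[0,-4,0],[0,-4,0]], "rotation": [[0,0,0],[0,0,0],[0,0,0],[0,0,0],[0,0,0]], "gripper": [0.73,0.73,0.73,0.73,0.73]}}

```text
clock: 9.57
tool_pos: [0.4926, 0.1389, 0.0043]
eef_rot: [0.0, 0.673, 0.739, 0.0]
ft_force: [0.4, 1.4, 0.6]
width: 0.27
```

```bash
python3 f.py
```

```text
9.775 [0.493 0.139 0.004] [-0.063  1.777  0.203] [ -0.983 -38.812 -15.964]
```

{"name": "arm_command", "arguments": {"xyz": [[0,-1,0],[0,-2,0],[0,-3,0],[0,-3,0]], "rotation": [[0,0,0],[0,0,0],[0,0,0],[0,0,0]], "gripper": [0.73,0.73,0.73,0.73]}}

```text
clock: 10.28
tool_pos: [0.4927, 0.1374, 0.0044]
eef_rot: [-0.001, 0.674, 0.739, 0.001]
ft_force: [-0.1, 7.9, -0.7]
width: 0.272
```

```bash
python3 f.py
```

```text
10.475 [0.493 0.137 0.004] [ 0.046  7.317 -0.234] [ -3.744 -38.938 -15.681]
```

It jammed at TCP y of about 0.138, and the force rose to 7 N. I'll back off, then check that nothing shifted.

{"name": "arm_command", "arguments": {"xyz": [[0,8,0],[0,25,0],[0,40,5],[0,50,40],[0,50,85],[0,50,100],[0,50,100]], "rotation": [[0,0,0],[0,0,0],[0,0,0],[0,0,0],[0,0,0],[0,0,0],[0,0,0]], "gripper": [0.73,0.73,0.73,1,1,1,1]}}

```text
clock: 11.35
tool_pos: [0.4931, 0.1879, 0.1051]
eef_rot: [0.0, 0.674, 0.739, 0.002]
ft_force: [-0.6, 0.9, -1.4]
width: 0.007
```

```bash
python3 - <<'E'
from h import *
np.set_printoptions(precision=4,suppress=True)
p=manip.read_camera('top');C=cloud(p)
m=(abs(C[...,2]-.04)<.006)&(C[...,0]>.44)&(C[...,0]<.72)&(C[...,1]<.1)&(C[...,1]>-.2)
pts=C[m];A=np.c_[pts[:,:2],np.ones(len(pts))]
print(len(pts),cv2.minAreaRect((pts[:,:2]*1000).astype(np.float32)),np.linalg.lstsq(A,pts[:,2],rcond=None)[0])
for d in manip.place_of('corner_top',p)[:1]: print(d, at_z(p,*d['location'],.04))
s=cv2.imread('pics/crop1.png');
# image shift of plate vs first picture
a=cv2.cvtColor(cv2.imread('pics/top1.png'),cv2.COLOR_BGR2GRAY);b=cv2.cvtColor(cv2.resize(p['frame'],None,fx=1.25,fy=1.25,interpolation=cv2.INTER_CUBIC),cv2.COLOR_RGB2GRAY)
for nm,(x0,y0,x1,y1) in dict(plate=(475,205,610,322),box=(418,215,462,250)).items():
    print(nm,'shift px/1.25',cv2.phaseCorrelate(np.float32(a[y0:y1,x0:x1]),np.float32(b[y0:y1,x0:x1]),cv2.createHanningWindow((x1-x0,y1-y0),cv2.CV_32F)))
save(p,'crop2.png',(280,160,480,310),4)
q=manip.read_camera('scene');save(q,'s5.png',(280,200,400,290),6)
d=manip.place_of('corner_top',q)[0];print(d,at_z(q,*d['location'],.04))
E
```

```text
6333 ((582.00048828125, -38.63203430175781), (220.45701599121094, 200.3192138671875), 89.78578186035156) [-0.0007  0.0007  0.0397]
{'location': [244.3, 394.7], 'score': 0.89} [0.5029 0.0482 0.04  ]
plate shift px/1.25 ((0.5175528510249308, -0.01454407423017301), 0.926306418960477)
box shift px/1.25 ((0.468369421728859, 0.024106612656986215), 1.003926452148108)
{'location': [251.1, 371.9], 'score': 0.89} [0.5046 0.0595 0.04  ]
```

View pics/s5.png

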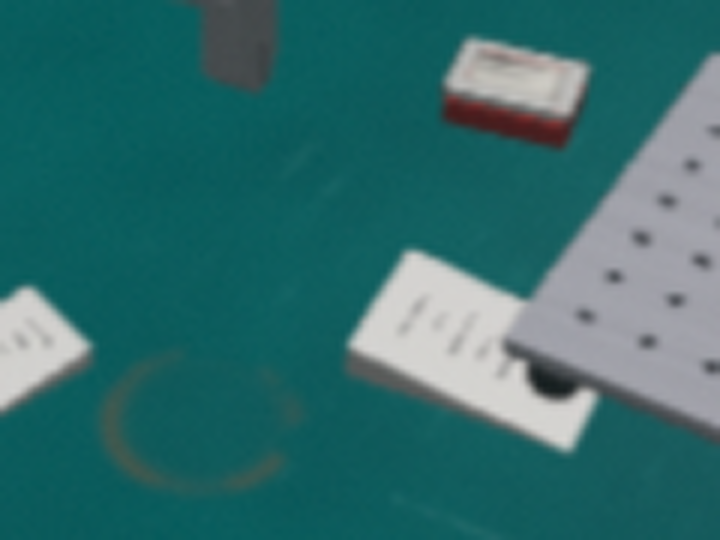

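The foot at (552, 375) now stands on the wedge's slope. Relative to the box, the plate has not shifted (0.1 mm). Next I'll press on the corner.

{"name": "arm_command", "arguments": {"xyz": [[2,-25,0],[5,-65,0],[8,-105,-5],[9,-128,-20],[9,-131,-40],[9,-131,-52],[9,-131,-57],[9,-131,-57]], "rotation": [[0,0,-1],[0,0,-2],[0,0,-3],[0,0,-4],[0,0,-5],[0,0,-5],[0,0,-5],[0,0,-5]], "gripper": [1,1,1,1,1,1,1,1]}}

```text
clock: 12.55
tool_pos: [0.5003, 0.0564, 0.0454]
eef_rot: [-0.002, 0.705, 0.709, -0.0]
ft_force: [0.7, -0.3, 0.3]
width: 0.003
```

```bash
python3 f.py
```

```text
12.75 [0.501 0.056 0.046] [-0.129  0.547  0.074] [ -0.007 -36.947 -17.964]
```

{"name": "arm_command", "arguments": {"xyz": [[1,0,-2],[1,0,-4],[1,0,-5],[1,0,-6],[1,0,-6]], "rotation": [[0,0,0],[0,0,0],[0,0,0],[0,0,0],[0,0,0]], "gripper": [1,1,1,1,1]}}

```text
clock: 13.38
tool_pos: [0.5019, 0.0563, 0.0403]
eef_rot: [-0.001, 0.705, 0.709, 0.0]
ft_force: [-0.4, -0.5, -0.9]
width: 0.003
```

```bash
python3 f.py
```

```text
13.575 [0.502 0.056 0.04 ] [-0.172  0.156  0.327] [  0.001 -37.234 -17.759]
```

{"name": "arm_command", "arguments": {"xyz": [[0,0,-0.5],[0,0,-1],[0,0,-1]], "rotation": [[0,0,0],[0,0,0],[0,0,0]], "gripper": [1,1,1]}}

```text
clock: 13.95
tool_pos: [0.502, 0.0563, 0.0402]
eef_rot: [-0.001, 0.705, 0.709, 0.0]
ft_force: [-2.3, -0.1, 6.9]
width: 0.008
```

```bash
python3 f.py
```

```text
14.15 [0.502 0.056 0.04 ] [-1.924 -0.47   7.626] [ -0.111 -33.748 -16.85 ]
```

{"name": "arm_command", "arguments": {"xyz": [[-0.3,0,-1.1],[-0.3,0,-1.4],[-0.3,0,-1.4]], "rotation": [[0,0,0],[0,0,0],[0,0,0]], "gripper": [1,1,1]}}

```text
clock: 14.52
tool_pos: [0.502, 0.0563, 0.0402]
eef_rot: [-0.0, 0.705, 0.709, 0.001]
ft_force: [-2.1, -1.3, 10.3]
width: 0.005
```

```bash
sed -i 's/precision=3/precision=4/' f.py; python3 f.py; python3 - <<'E'
from h import *
np.set_printoptions(precision=4,suppress=True)
p=manip.read_camera('top');C=cloud(p)
m=(abs(C[...,2]-.04)<.006)&(C[...,0]>.47)&(C[...,0]<.69)&(C[...,1]<.08)&(C[...,1]>-.16)
b=cv2.cvtColor(cv2.resize(p['frame'],None,fx=1.25,fy=1.25,interpolation=cv2.INTER_CUBIC),cv2.COLOR_RGB2GRAY)
a=cv2.cvtColor(cv2.imread('pics/top1.png'),cv2.COLOR_BGR2GRAY)
for nm,(x0,y0,x1,y1) in dict(plate_far=(545,250,610,322),box=(418,215,462,250)).items():
    print(nm,cv2.phaseCorrelate(np.float32(a[y0:y1,x0:x1]),np.float32(b[y0:y1,x0:x1]),cv2.createHanningWindow((x1-x0,y1-y0),cv2.CV_32F)))
pts=C[m];A=np.c_[pts[:,:2],np.ones(len(pts))];print(len(pts),np.linalg.lstsq(A,pts[:,2],rcond=None)[0])
q=manip.read_camera('scene');save(q,'s6.png',(270,170,430,290),5)
E
```

```text
14.725 [0.5019 0.0563 0.0402] [-1.824   0.121  10.5685] [ -0.1367 -32.3517 -16.2941]
plate_far ((-0.1222439987118733, -0.18422350705845503), 0.2043045076691074)
box ((0.5086263514699993, 0.028748234589635047), 1.0028635164837778)
2665 [-0.0002 -0.0025  0.0394]
```

View pics/s6.png

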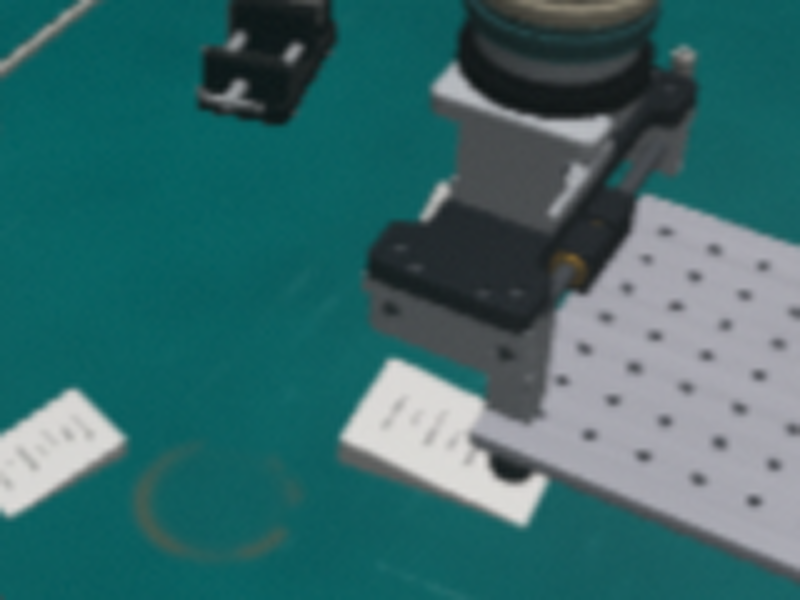

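The pads press on the corner above the foot at (510, 468), which rests on the wedge. The height held at 40.2 mm as the force rose from 7.6 to 10.6 N, so the plate isn't rocking. Handing in.

```bash
python3 -c "
from workcell import manip
manip.sign_off();s=manip.get_state();print(s['clock'],s['tool_pos'],s['ft_force'])"
```

```text
the job is handed in; nothing more can be done
the job is handed in; nothing more can be done
```

I slid the middle-sized wedge thin end first under the short foot until it jammed, then pressed on that corner and handed the job in at about 15 s while still pressing with about 10.5 N.

- **Steadiness:** the corner stayed at 40.2 mm as the press rose from 7.6 to 10.6 N, so it no longer rocks and needed no second push.
- **Level:** before pressing, the top camera put the plate's tilt at about 0.15 mm across it. A later fit, with the gripper hiding part of the plate, gave about 0.5 mm, which I put down to noise.
- **Skid:** the push peaked at about 7 to 8 N for a moment when the wedge jammed, over the 6 N guideline. The picture after backing off showed the plate had moved only about 0.1 mm. A repeat of that check during the press was unusable because the gripper covered the plate.
- **Side force:** about 1.8 N of sideways force along x remained on the fingertips while pressing.
- **Surroundings:** the red box had not moved. I did not measure the tube, bottle or post again, but the arm never registered contact with anything else.

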